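# Refit the gas hob's control knob and hold it down for the spark check

### The job

The gas hob has been cleaned and its control knob lies loose in the saucer: put it back on the hob's bare tap stem, turned so that the flat in its bore matches the flat of the stem, and push it fully home. Then press the knob down to the end of the sprung stem's travel and finish while holding it there, fingers on the knob, so that the igniter keeps sparking; do not let it spring back up. Leave the saucer and the jar where they stand.

Things in the scene. Friction and masses are not known exactly. Their poses are not given: they have to be found in the camera images.
- knob: black cooker knob, 30 to 55 g, lying right way up in the saucer. Round skirt 42 mm across, 7 mm high; on it an upright grip bar 16 mm wide (y), x = -19 to +19 mm, its flat sides free from 7 mm up to its top at 34 mm. At +x the bar ends in a wedge-shaped nose, at -x it is square; a thin line on top runs from the centre to the nose. Origin: centre of the underside, z up
- knob_seat (a point): the closed end of the knob's bore, on the axis, 14 mm above its underside; axes as the knob's. The D-shaped bore is open below: 11 mm round, its flat 2.3 mm from the axis on the nose (+x) side, so the knob goes on only with the flats matched to within 10 to 15 degrees
- knob_nose (a point): tip of the knob's nose, 27 mm along +x from the axis and 20 mm above the underside
- tap_tip (a point): centre of the tip of the hob's upright brass tap stem, moving with it: a D-shaft 10 mm across, flat 2 mm from the axis, tip chamfered 1 mm, standing 21 mm proud of the plate (91 mm over the ledge unpressed); it slides but cannot turn. The flat faces this point's +x, straight towards the burner; z up. Knob home: bore end on this point, nose to the burner, underside 7 mm above the plate
- tap (a joint): how far the stem is pressed down: 0 m sprung up, 0.005 m at its stop. The spring takes 6 N to start and 12 N at the stop, and pushes the stem back up when it is let go.
- hob: fixed table-top gas hob, one burner, left or right of the saucer. Steel plate 355 (x) by 280 mm (y), 70 mm above the ledge. Origin: on the ledge straight below the stem; +x runs to the burner, centred 190 mm away. The plate spans x = -55 to +300, y = -140 to +140 mm. The pan support (180 mm square, 35 mm high) begins at x = 100 mm; round the stem the plate is bare
- saucer: loose white ceramic saucer, 156 mm across, rim 16 mm high; flat inner floor 6 mm above the ledge, about 110 mm across; the knob lies near its middle. Origin: centre of the underside. Clear of the work, a kettle (200 mm high) stands at the ledge's far left and a bamboo stand (370 mm high) at its far right
- jar: loose glass jar with a metal screw lid, 76 mm in diameter and 115 mm high, standing 15 to 18 cm beyond the saucer's centre as seen from the robot. Origin: centre of the underside.
Mind the look-alikes: they are no part of the job. Of the things like the knob, leave any that is white; of the rest the larger one is meant.

How it is judged:
By the outcome, as a careful person would: the job done as asked, in the order asked, and still so for the second after the job is handed in, while the arm keeps its last pose, push and grip.
It also fails if it takes over 42 s, if anything falls off the work surface, if the arm or the gripper's body presses on something with over 40 N, if the wrist force passes 120 N, or if a joint passes its speed limit or range.

### The arm

A 6-joint arm with a two-finger parallel gripper is mounted at the origin on the work surface. World frame = base frame: x ahead of the robot, y to its left, z up, the work surface at z = 0. Lengths are in m, angles in degrees, forces in N, time in s.
With the tool pointing down it reaches from about 0.3 to 0.75 m from the base axis. Payload 8.5 kg.
Tool frame: the origin (TCP) lies midway between the tips of the shut fingers; the grasp point (between the pads) lies 19 mm behind it; z points along the fingers, y is the direction in which the jaws open and shut (so a half turn about z gives the same grasp; the last joint's range is limited). The gripper opens to 85 mm and grips with 20 to 120 N. Pads are 22 mm wide; open, the fingers measure 114 mm over their backs; the gripper's body (76 mm by 85 mm) begins 54 mm behind the grasp point. The pads swing forward as they close: fully open they stand 13 mm farther back than shut.
Start: joints at [57.221, 21.807, 74.336, -0, 83.858, -12.336], TCP at [0.192, 0.515, 0.231] pointing down, gripper open.
Joint ranges: [-178.18, 178.18], [-50.72, 133.34], [12.68, 142.11], [-81.47, 261.47], [9.98, 163.14], [-165.26, 165.26]. Speed limits (degrees/s): [136.94, 136.94, 180, 180, 180, 180].

### API

Orientations are given as a 3x3 rotation matrix whose columns are the frame's x, y, z axes.
In Python, from rig import env, viewer, ticket gives the robot as it stands. The module is installed in compiled form; this text tells all that it offers.
- The arm moves only by the shell command python3 -m pendant 'ROWS' [FORCE]. ROWS is JSON, a list of rows, each a list of 3 entries, a list of its own where there are three numbers: the shift along the world's x, y, z in mm, then the turn about the world's z in rad, then the opening, from -1 (shut) to 1 (fully open). A call has 1 to 12 rows; each row shifts and turns the pose as measured when the row begins; what a row does not reach is not made up. A row lasts 1/8 s, in which the tool goes at most 62.5 mm and 10.7 degrees, less where a joint would pass 70% of its speed; a pose out of reach is approached as far as the arm can. A call with a gripper value outside its range is refused whole. The fingers move at their own pace and stop on an object; FORCE is the grip in N (left out, the last holds). Time passes only in rows, so rows that do not move let the fingers close. It gives the time, the measured TCP pose, the force and the opening at its end, in the units of the state.
- env.observe(): the state, without advancing time (a new reading comes with each control period).
- viewer.get_image(name): name is "side" or "top"; returns (picture, depth): 480x640x3 uint8, red, green, blue; 480x640 float32, m along the optical axis (not along the pixel's ray), 0 where there is no reading.
- viewer.camera_params(name): a dict with "fx", "fy", "cx", "cy" (pixels), "D" ([k1, k2, p1, p2, k3] as OpenCV has them; the pictures are not rectified), "rvec" (rotation vector, rad) and "tvec" (3), from world to camera coordinates, as OpenCV has them. Camera axes: x right, y down, z forward; pixel columns grow to the right and rows downward; lengths in m; the calibration is good to about 2 mm. A picture is of the moment at which its call begins. camera_params takes no time and is no camera call.
- ticket.close_job(): hands the job in, once; it reports no verdict.
The state is a dict: "time_s": time; "q": joint angles; "qvel": joint speeds; "joint_efforts": joint torques, N m; "position": TCP position; "tool_rot": TCP orientation; "ft_force": force on the tool from outside, world axes, zero at the start; "wrist_torque": the same for the moment, N m; "grip_width": finger opening in m.
Only numpy, scipy, OpenCV 4.12 (cv2) and the standard library are available. Lean on these libraries where they do the work, as an engineer would, in place of code of your own. Each camera call takes 0.05 s, during which the arm holds its last target. There are 200 camera calls.

## Working session

There is one attempt and no reset: what is moved stays moved. The work goes in short steps, Python scripts to look and compute and a shell command to move; the robot and the scene stay as the last step left them, time stands still between calls to the robot, and variables do not carry over. Pictures are saved under pics/ and viewed, about 8 in all and at most 12, crops included, and the job is handed in when it is done.

```bash
mkdir -p pics
cat > h.py <<'E'
import numpy as np, cv2
from rig import env, viewer, ticket
def cam(n):
    p=viewer.camera_params(n);K=np.array([[p['fx'],0,p['cx']],[0,p['fy'],p['cy']],[0,0,1.]])
    return K,np.array(p['D'],float),cv2.Rodrigues(np.array(p['rvec'],float))[0],np.array(p['tvec'],float).reshape(3)
def grab(n,tag):
    im,d=viewer.get_image(n);cv2.imwrite(f'pics/{tag}.png',im[:,:,::-1]);np.savez(f'pics/{tag}.npz',im=im,d=d);return im,d
def unproj(n,uv,depth=None,z=None):
    K,D,R,t=cam(n);uv=np.array(uv,float).reshape(-1,1,2)
    r=cv2.undistortPoints(uv,K,D).reshape(-1,2);r=np.c_[r,np.ones(len(r))]
    c=-R.T@t;w=r@R
    if z is not None: return c+w*((z-c[2])/w[:,2])[:,None]
    return c+w*np.array(depth).reshape(-1,1)
def proj(n,P):
    K,D,R,t=cam(n);return cv2.projectPoints(np.array(P,float).reshape(-1,3),cv2.Rodrigues(R)[0],t,K,D)[0].reshape(-1,2)
def cloud(n,d):
    v,u=np.nonzero(d>0);return u,v,unproj(n,np.c_[u,v],d[v,u])
E
python3 - <<'E'
from h import *
for n in('top','side'):
    grab(n,n+'0');K,D,R,t=cam(n);print(n,-R.T@t,R[2],K[0,0])
print(env.observe())
E
```

```text
top [ 0.34437175 -0.06035574  1.22733601] [ 0.18206557 -0.01669113 -0.98314472] 558.5206855505534
side [ 0.24682037 -0.66590689  0.79150876] [ 0.30851464  0.59856942 -0.73927895] 440.35007369511476
{'time_s': 0.1, 'q': array([ 5.72231320e+01,  2.18357164e+01,  7.43779190e+01,  2.18017344e-03,
        8.38583599e+01, -1.23362504e+01]), 'qvel': array([ 0.02644503, -0.12383175, -0.06715484,  0.04194437,  0.0410757 ,
        0.03806103]), 'joint_efforts': array([ 4.75978639e-03, -4.49220943e+01, -2.31654739e+01, -1.60372670e-04,
        3.69658956e-03, -2.85391542e-05]), 'position': array([0.19193612, 0.51515121, 0.23080144]), 'tool_rot': array([[-9.37033109e-01,  3.49239812e-01, -7.12069611e-04],
       [ 3.49240404e-01,  9.37032586e-01, -1.03601243e-03],
       [ 3.05415644e-04, -1.21946143e-03, -9.99999210e-01]]), 'ft_force': array([-0.03386728, -0.19783756, -0.05878852]), 'wrist_torque': array([-0.00020018, -0.00396671,  0.04487256]), 'grip_width': 0.08533597657372287}
```

View pics/top0.png

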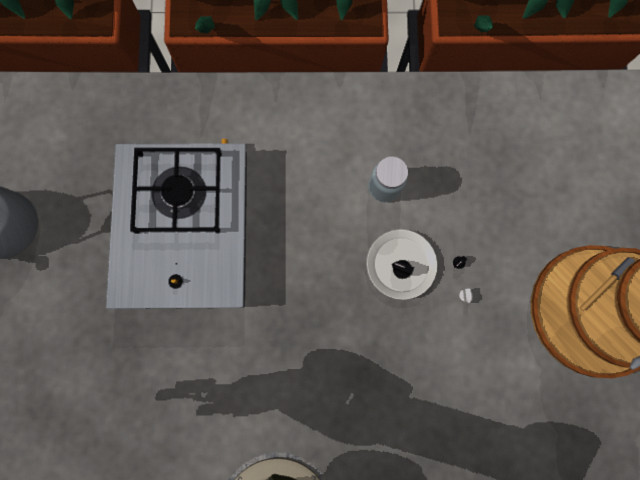

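View pics/side0.png

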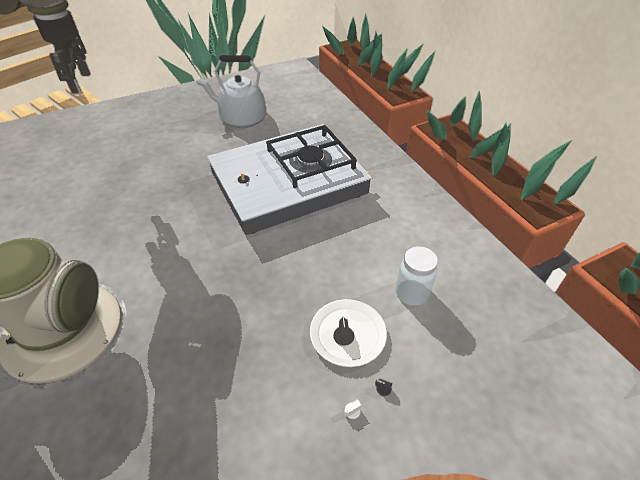

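The top view shows three knob-like things: a black knob in the saucer at (402,268), a smaller black one at (460,262) and a white one at (466,296). The black one in the saucer fits: it is the larger of the two that aren't white, and it lies in the saucer. The stem is at (176,281) and the burner at (178,190). Next I confirm with a crop and measure.

Run:
```python
from h import *
T=np.load('pics/top0.npz');S=np.load('pics/side0.npz')
c=lambda im,u,v,w,h,s:cv2.resize(im[v:v+h,u:u+w,::-1],None,fx=s,fy=s,interpolation=cv2.INTER_CUBIC)
a=c(T['im'],360,225,125,85,3.2);b=c(T['im'],140,250,75,60,5)[:272,:400];e=c(S['im'],300,290,125,85,3.2);f=c(S['im'],210,150,80,55,5)[:272,:400]
cv2.imwrite('pics/crop0.png',np.vstack([np.hstack([a,b]),np.hstack([e,f])]))
for n,Z in(('top',T),('side',S)):
    u,v,P=cloud(n,Z['d']);im=Z['im'][v,u].astype(int)
    g=im.max(1)
    # plate plane
    m=(abs(P[:,2]-.07)<.006)&(P[:,1]>.1)&(P[:,1]<.5)&(P[:,0]>.25)&(P[:,0]<.85)
    q=P[m];r=cv2.minAreaRect((q[:,:2]*1000).astype(np.float32));print(n,'plate',r,np.median(q[:,2]),'ledge',np.median(P[(abs(P[:,2])<.01),2]))
    box=(160,265,195,300) if n=='top' else (232,165,256,190)
    m=(u>box[0])&(u<box[2])&(v>box[1])&(v<box[3])&(P[:,2]>.08);print('stem',P[m].mean(0),P[m].max(0),m.sum(),u[m].mean(),v[m].mean())
    box=(380,245,425,290) if n=='top' else (325,308,365,352)
    m=(u>box[0])&(u<box[2])&(v>box[1])&(v<box[3])&(P[:,2]>.03)&(g<110);q=P[m];print('knob',q.mean(0),q.max(0),m.sum(),cv2.minAreaRect((q[:,:2]*1000).astype(np.float32)))
    m=(abs(P[:,2]-.115)<.008)&(P[:,1]>-.35)&(P[:,1]<.0)&(P[:,0]>.5)&(P[:,0]<.8);print('jar',P[m].mean(0),m.sum())
```

```text
Traceback (most recent call last):
ValueError: all the input array dimensions except for the concatenation axis must match exactly, but along dimension 1, the array at index 0 has size 775 and the array at index 1 has size 800
```

```bash
cat > m.py <<'E'
from h import *
T=np.load('pics/top0.npz');S=np.load('pics/side0.npz')
c=lambda im,u,v,w,h:cv2.resize(im[v:v+h,u:u+w,::-1],(400,300),interpolation=cv2.INTER_CUBIC)
a=c(T['im'],360,225,120,90);b=c(T['im'],140,250,72,54);e=c(S['im'],310,290,100,75);f=c(S['im'],210,150,72,54)
cv2.imwrite('pics/crop0.png',np.vstack([np.hstack([a,b]),np.hstack([e,f])]))
for n,Z in(('top',T),('side',S)):
    u,v,P=cloud(n,Z['d']);im=Z['im'][v,u].astype(int)
    g=im.max(1)
    m=(abs(P[:,2]-.07)<.006)&(P[:,1]>.1)&(P[:,1]<.5)&(P[:,0]>.25)&(P[:,0]<.85)
    q=P[m];r=cv2.minAreaRect((q[:,:2]*1000).astype(np.float32));print(n,'plate',r,np.median(q[:,2]),'ledge',np.median(P[(abs(P[:,2])<.01),2]))
    box=(160,265,195,300) if n=='top' else (232,165,256,190)
    m=(u>box[0])&(u<box[2])&(v>box[1])&(v<box[3])&(P[:,2]>.08);print('stem',P[m].mean(0),P[m].max(0),m.sum(),u[m].mean(),v[m].mean())
    box=(380,245,425,290) if n=='top' else (325,308,365,352)
    m=(u>box[0])&(u<box[2])&(v>box[1])&(v<box[3])&(P[:,2]>.03)&(g<110);q=P[m];print('knob',q.mean(0),q.max(0),m.sum(),cv2.minAreaRect((q[:,:2]*1000).astype(np.float32)))
    m=(abs(P[:,2]-.115)<.008)&(P[:,1]>-.35)&(P[:,1]<.0)&(P[:,0]>.5)&(P[:,0]<.8);print('jar',P[m].mean(0),m.sum())
E
python3 m.py
```

```text
top plate ((596.599609375, 223.23587036132812), (246.48248291015625, 356.8258056640625), 89.98292541503906) 0.07037176573072745 ledge 0.0003809633103372123
stem [0.47153121 0.20530552 0.08891836] [0.47387684 0.21019978 0.09284176] 16 173.5 280.875
knob [ 0.50164635 -0.27410066  0.03941234] [ 0.51595179 -0.25174435  0.04526491] 159 ((503.12371826171875, -272.83319091796875), (45.28133773803711, 16.816570281982422), 68.54673767089844)
jar [ 0.69073619 -0.24346034  0.11510956] 787
side plate ((592.4417724609375, 223.6321563720703), (247.22781372070312, 354.1748962402344), 89.99472045898438) 0.07037093967516905 ledge 0.00034297862930182665
stem [0.46919953 0.20345565 0.0876324 ] [0.47241372 0.21058529 0.09265047] 17 242.11764705882354 174.58823529411765
knob [ 0.49745753 -0.27796236  0.03934379] [ 0.51152823 -0.25232635  0.04329989] 154 ((499.7608947753906, -273.6285400390625), (45.232513427734375, 16.083457946777344), 67.38670349121094)
jar [ 0.68745733 -0.24592574  0.11443796] 709
```

View pics/crop0.png

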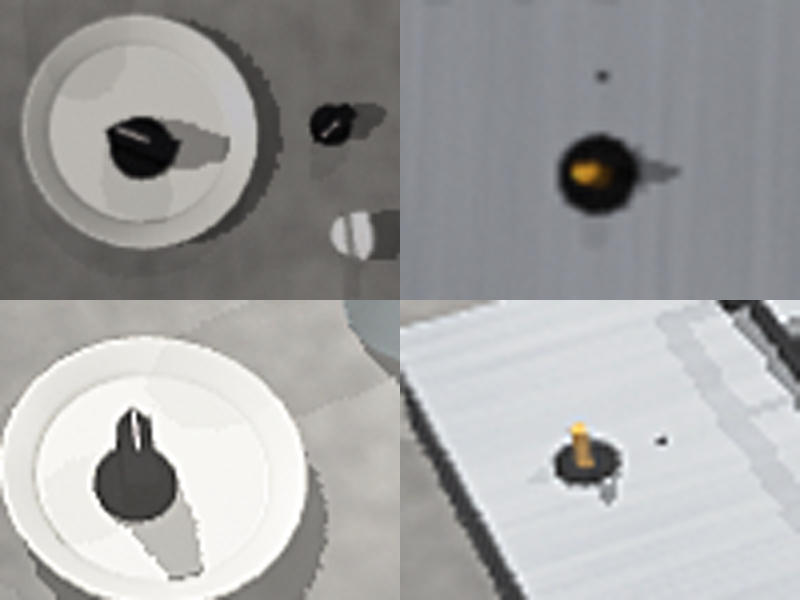

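The crops confirm it. The saucer knob is black and clearly larger than the other black one, and its nose points up-left (about +68° yaw). The stem stands bare on its dark collar. Now I set out, and also work out the hob's yaw.

```bash
python3 -m pendant '[[[19,-48,0],-0.12,1],[[19,-48,0],-0.12,1],[[19,-48,0],-0.12,1],[[19,-48,0],-0.12,1],[[19,-48,0],-0.12,1],[[19,-48,0],-0.12,1],[[19,-48,0],-0.12,1],[[19,-48,0],-0.12,1],[[19,-48,0],-0.12,1],[[19,-48,0],-0.12,1],[[19,-48,0],-0.12,1],[[19,-48,0],-0.12,1]]' 60
python3 - <<'E'
from h import *
for n in('top','side'):
    Z=np.load(f'pics/{n}0.npz');u,v,P=cloud(n,Z['d'])
    m=(abs(P[:,2]-.07)<.006)&(P[:,1]>.0)&(P[:,1]<.45)&(P[:,0]>.25)&(P[:,0]<.9)
    r=cv2.minAreaRect((P[m,:2]*1000).astype(np.float32));print(r,cv2.boxPoints(r).round(1).tolist())
    m=(P[:,2]>.098)&(P[:,2]<.112)&(P[:,1]>.0)&(P[:,1]<.4)&(P[:,0]>.5)&(P[:,0]<.8)
    r=cv2.minAreaRect((P[m,:2]*1000).astype(np.float32));print('pan',r)
im=np.load('pics/top0.npz')['im']
g=cv2.cvtColor(im,cv2.COLOR_RGB2GRAY)
def blob(n,im,b,f):
    s=im[b[1]:b[3],b[0]:b[2]].astype(int);m=f(s);v,u=np.nonzero(m);return u.mean()+b[0],v.mean()+b[1],m.sum()
dark=lambda s:s.max(2)<70
for n,bc,bm in(('top',(165,270,188,293),(172,259,181,268)),('side',(230,165,260,190),(252,172,262,180))):
    im=np.load(f'pics/{n}0.npz')['im'];hsv=lambda s:(s[...,0]>s[...,2]+40)
    a=blob(n,im,bc,lambda s:(s.max(2)<70)|hsv(s));y=blob(n,im,bc,hsv);k=blob(n,im,bm,lambda s:s.max(2)<120)
    print(n,a,y,k,unproj(n,[a[:2]],z=.0715),unproj(n,[y[:2]],z=.0915 if n=='top' else .082),unproj(n,[k[:2]],z=.07))
E
```

```text
time_s: 1.6
position: [0.4215, -0.0779, 0.2283]
tool_rot: [[0.265, 0.964, -0.004], [0.964, -0.265, 0.002], [0.001, -0.004, -1.0]]
ft_force: [0.9, 0.7, -0.9]
grip_width: 0.0855
((596.381103515625, 205.49913024902344), (281.78302001953125, 356.5757751464844), 89.80905151367188) [[417.6000061035156, 65.19999694824219], [774.2000122070312, 64.0], [775.0999755859375, 345.79998779296875], [418.6000061035156, 347.0]]
pan ((662.9518432617188, 204.77406311035156), (181.26136779785156, 181.3314971923828), 89.82855224609375)
((593.16845703125, 205.431640625), (283.60150146484375, 355.617919921875), 89.98869323730469) [[415.29998779296875, 63.70000076293945], [770.9000244140625, 63.599998474121094], [771.0, 347.20001220703125], [415.3999938964844, 347.29998779296875]]
pan ((659.6367797851562, 204.59674072265625), (180.873291015625, 184.1639404296875), 0.1988574117422104)
top (np.float64(175.31446540880503), np.float64(280.937106918239), np.int64(159)) (np.float64(173.5), np.float64(280.5), np.int64(22)) (np.float64(175.8), np.float64(263.4), np.int64(5)) [[0.47330822 0.20565438 0.0715    ]] [[0.47200497 0.20473606 0.0915    ]] [[0.51004633 0.20626822 0.07      ]]
side (np.float64(243.1), np.float64(178.18571428571428), np.int64(70)) (np.float64(242.27272727272728), np.float64(175.5909090909091), np.int64(22)) (np.float64(256.5), np.float64(175.0), np.int64(2)) [[0.47151254 0.2086     0.0715    ]] [[0.46994382 0.20646792 0.082     ]] [[0.50723722 0.20708447 0.07      ]]
```

```bash
python3 -m pendant '[[[16,-40,-16],-0.06,0.3],[[16,-40,-16],-0.06,0.3],[[16,-40,-16],0,0.3],[[16,-40,-16],0,0.3],[[14,-36,-16],0,0.3],[[0,0,-10],0,0.3],[[0,0,0],0,0.3]]'
python3 - <<'E'
from h import *
s=env.observe();print(s['position'],s['grip_width'],np.degrees(np.arctan2(s['tool_rot'][1,1],s['tool_rot'][0,1])))
for n in('top','side'):
    im,d=grab(n,n+'1')
    p=proj(n,[s['position'],[.5,-.277,.04]]);print(p)
a=cv2.imread('pics/top1.png')[200:350,320:520];b=cv2.imread('pics/side1.png')[220:370,260:460]
cv2.imwrite('pics/c1.png',np.vstack([cv2.resize(x,(400,300),interpolation=cv2.INTER_CUBIC) for x in(a,b)]))
E
```

```text
time_s: 2.48
position: [0.5008, -0.2829, 0.1327]
tool_rot: [[0.388, 0.922, -0.006], [0.922, -0.388, 0.005], [0.003, -0.008, -1.0]]
ft_force: [-1.0, -0.5, 0.6]
grip_width: 0.0553
[ 0.50076505 -0.28292049  0.132691  ] 0.05533613051703132 -22.829304617141748
[[416.35263894 261.44509249]
 [405.11591416 268.00835442]]
[[349.0085519  302.56531791]
 [344.84094834 327.59857632]]
```

View pics/c1.png

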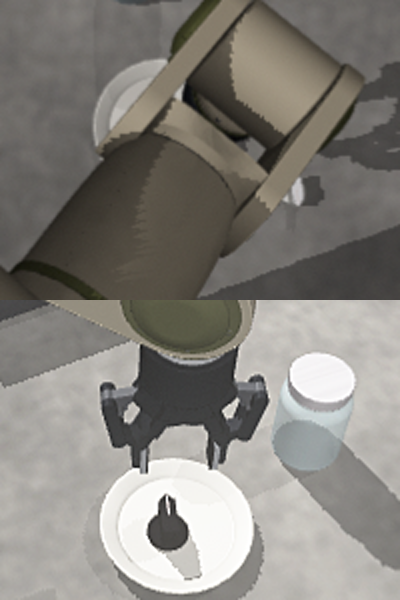

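The knob lies between the jaws in the side view at about (344,331), with the bar parallel to the pads. The top view is hidden by the arm. I go down.

```bash
python3 -m pendant '[[[-1,5,-30],0.015,0.3],[[0,1,-30],0,0.3],[[0,0,-25],0,0.3],[[0,0,-15],0,0.3],[[0,0,-5],0,0.3],[[0,0,0],0,0.3]]'
```

```text
time_s: 3.32
position: [0.5019, -0.2741, 0.0324]
tool_rot: [[0.369, 0.929, 0.004], [0.929, -0.369, -0.003], [-0.001, 0.004, -1.0]]
ft_force: [0.2, -0.1, 0.1]
grip_width: 0.0555
```

```bash
python3 -m pendant '[[[-2,-3,-8],0,0.3],[[0,0,-5],0,0.3],[[0,0,0],0,0.3]]'
python3 - <<'E'
from h import *
s=env.observe();print(s['position'])
im,d=grab('side','side2')
cv2.imwrite('pics/c2.png',cv2.resize(cv2.imread('pics/side2.png')[270:370,290:410],(600,500),interpolation=cv2.INTER_CUBIC))
E
```

```text
time_s: 3.7
position: [0.5003, -0.2779, 0.02]
tool_rot: [[0.369, 0.929, 0.006], [0.929, -0.369, -0.005], [-0.002, 0.007, -1.0]]
ft_force: [-0.1, 0.0, -1.4]
grip_width: 0.0553
[ 0.50028098 -0.277858    0.01997841]
```

View pics/c2.png

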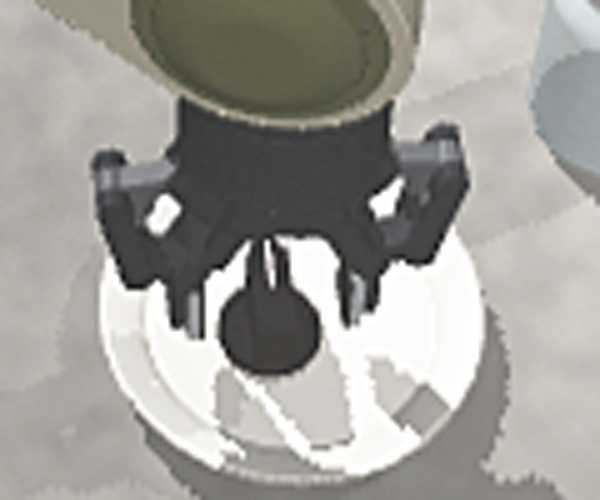

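The jaws straddle the bar centrally in the side view. I go 3 mm lower and close.

```bash
python3 -m pendant '[[[0,0,-3],0,0.3],[[0,0,0],0,-0.3],[[0,0,0],0,-1],[[0,0,0],0,-1],[[0,0,0],0,-1],[[0,0,0],0,-1],[[0,0,0],0,-1]]' 80
```

```text
time_s: 4.62
position: [0.5006, -0.2781, 0.0175]
tool_rot: [[0.369, 0.929, 0.007], [0.929, -0.369, -0.006], [-0.003, 0.008, -1.0]]
ft_force: [0.2, 0.4, 0.2]
grip_width: 0.0143
```

```bash
python3 -m pendant '[[[0,0,15],0,-1],[[0,0,30],0,-1],[[0,0,45],0,-1],[[0,0,50],0,-1],[[-2,20,20],0,-1],[[-3,44,0],-0.12,-1],[[-3,44,0],-0.12,-1],[[-3,44,0],-0.12,-1],[[-3,44,0],-0.12,-1],[[-3,44,0],-0.12,-1],[[-3,44,0],-0.12,-1],[[0,0,0],0,-1]]'
```

```text
time_s: 6.12
position: [0.4776, 0.0147, 0.1942]
tool_rot: [[0.902, 0.432, 0.009], [0.433, -0.901, -0.016], [0.001, 0.018, -1.0]]
ft_force: [-0.1, -0.4, 0.4]
grip_width: 0.0143
```

```bash
python3 -m pendant '[[[-1,40,0],-0.12,-1],[[-1,40,-5],-0.12,-1],[[-1,40,-10],-0.12,-1],[[-1,40,-10],-0.08,-1],[[-1,24,-5],0,-1],[[0,0,0],0,-1]]'
python3 - <<'E'
from h import *
s=env.observe();print(s['position'],np.degrees(np.arctan2(s['tool_rot'][1,1],s['tool_rot'][0,1])))
for n in('top','side'): grab(n,n+'3')
print(proj('side',[s['position'],[.4715,.2055,.091]]),proj('top',[s['position']]))
a=cv2.imread('pics/side3.png')[80:230,160:360]
cv2.imwrite('pics/c3.png',cv2.resize(a,(800,600),interpolation=cv2.INTER_CUBIC))
E
```

```text
time_s: 6.88
position: [0.4742, 0.2002, 0.1678]
tool_rot: [[1.0, -0.006, 0.007], [-0.006, -1.0, -0.021], [0.007, 0.021, -1.0]]
ft_force: [0.0, -0.9, -0.4]
grip_width: 0.0144
[0.47418197 0.20022269 0.16778798] -90.34672631775189
[[240.17096469 148.132617  ]
 [242.52685417 172.81058328]] [[166.63283878 274.91834585]]
```

View pics/c3.png

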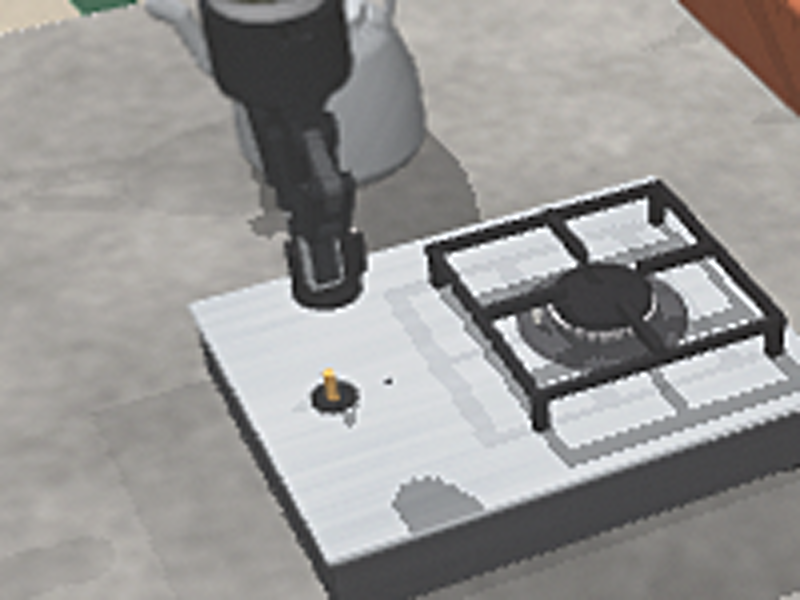

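The knob is held level, with its skirt around (241,155) in the full picture. The stem tip is at (242.3,173), matching my estimate (0.4715, 0.2055). I go lower and fit the skirt outline.

```bash
python3 -m pendant '[[[-3,5,-20],0,-1],[[0,0,-20],0,-1],[[0,0,-10],0,-1],[[0,0,0],0,-1]]'
cat > fit.py <<'E'
from h import *
from scipy.optimize import minimize
import sys
tag=sys.argv[1]
s=env.observe();tp=s['position'];print(tp,np.degrees(np.arctan2(s['tool_rot'][1,1],s['tool_rot'][0,1])),s['tool_rot'][:,2])
im,d=grab('side',tag);grab('top',tag+'t')
bg=np.load('pics/side0.npz')['im'].max(2).astype(int)
A=np.linspace(0,2*np.pi,60);C=np.c_[np.cos(A),np.sin(A)]*.021
S=4
def sil(xy,zb):
    P=np.vstack([np.c_[C+xy,np.full(60,zb)],np.c_[C+xy,np.full(60,zb+.007)]])
    return cv2.convexHull(proj('side',P).astype(np.float32)).reshape(-1,2)
c0=proj('side',[tp-[0,0,.008]])[0].round().astype(int);w=26
u0,v0=c0-w
crop=cv2.resize(im[v0:v0+2*w,u0:u0+2*w],None,fx=S,fy=S,interpolation=cv2.INTER_CUBIC).max(2)
crop=crop.astype(float)
def cost(p,zb):
    m=np.zeros(crop.shape,np.uint8);h=sil(tp[:2]+p[:2]/1000,zb)
    q=((h-[u0,v0]+.5)*S-.5)*16
    cv2.fillPoly(m,[q.round().astype(np.int32)],1,shift=4)
    # contrast just outside lower outline vs just inside
    k=np.ones((5,5),np.uint8);o=cv2.dilate(m,k,iterations=2)-m;i=m-cv2.erode(m,k,iterations=2)
    low=np.zeros_like(m);vc=int(((proj('side',[[*(tp[:2]+p[:2]/1000),zb+.005]])[0,1]-v0)+.5)*S);low[vc:]=1
    return crop[(i*low)>0].mean()-crop[(o*low)>0].mean()
for off in (.0105,.0115,.0125):
    zb=tp[2]-off
    r=min(((cost(np.array([a,b]),zb),a,b) for a in np.arange(-4,4.1,.5) for b in np.arange(-4,4.1,.5)))
    print('off',off,'cost,dx,dy mm',r,'axis',tp[:2]*1000+r[1:])
st=np.array([.4708,.2055])
out=cv2.resize(im[v0:v0+2*w,u0:u0+2*w,::-1],None,fx=11,fy=11,interpolation=cv2.INTER_CUBIC)
h=sil(tp[:2]+np.array(r[1:])/1000,zb);cv2.polylines(out,[((h-[u0,v0]+.5)*11).round().astype(np.int32)],True,(0,0,255),1)
cv2.imwrite(f'pics/{tag}c.png',out)
E
python3 fit.py f1
```

```text
time_s: 7.48
position: [0.4735, 0.1996, 0.1192]
tool_rot: [[1.0, -0.012, 0.012], [-0.012, -1.0, -0.021], [0.012, 0.021, -1.0]]
ft_force: [-0.0, 1.0, 0.1]
grip_width: 0.0143
[0.47353974 0.19963089 0.11920359] -90.71546531231371 [ 0.01204363 -0.02108384 -0.99970517]
off 0.0105 cost,dx,dy mm (np.float64(-140.70977575812933), np.float64(1.5), np.float64(0.5)) axis [475.03973529 200.1308897 ]
off 0.0115 cost,dx,dy mm (np.float64(-140.08784126699805), np.float64(1.5), np.float64(1.5)) axis [475.03973529 201.1308897 ]
off 0.0125 cost,dx,dy mm (np.float64(-140.2985689110355), np.float64(1.5), np.float64(3.0)) axis [475.03973529 202.6308897 ]
```

View pics/f1c.png

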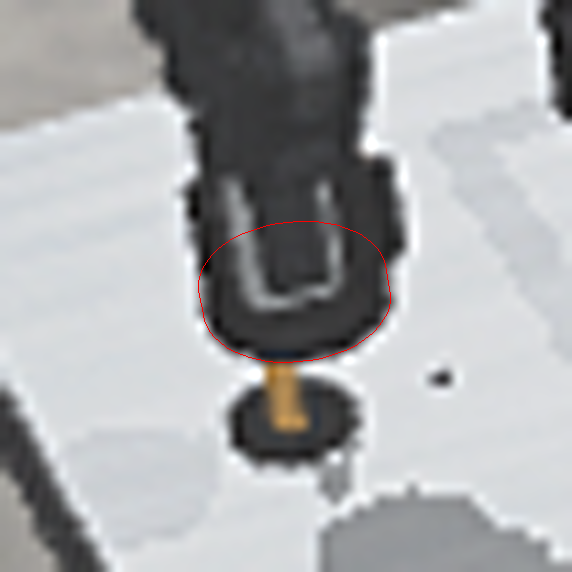

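The fitted skirt puts the knob axis about 1.5 mm ahead of the TCP, at roughly (475.0, 200.8). The stem is at (470.8, 205.5), so I shift and re-check.

```bash
python3 -m pendant '[[[-4,5,0],0.012,-1],[[0,0,-6],0,-1],[[0,0,0],0,-1],[[0,0,0],0,-1]]'; python3 fit.py f2
```

```text
time_s: 8.07
position: [0.47, 0.2055, 0.1147]
tool_rot: [[1.0, 0.001, 0.016], [0.001, -1.0, -0.02], [0.016, 0.02, -1.0]]
ft_force: [0.5, 0.5, -0.4]
grip_width: 0.0146
[0.47001329 0.20553303 0.11471613] -89.93885222430718 [ 0.01607297 -0.02012633 -0.99966824]
off 0.0105 cost,dx,dy mm (np.float64(-136.17266007093522), np.float64(1.0), np.float64(0.5)) axis [471.01328699 206.03302511]
off 0.0115 cost,dx,dy mm (np.float64(-137.05211200191457), np.float64(1.5), np.float64(2.0)) axis [471.51328699 207.53302511]
off 0.0125 cost,dx,dy mm (np.float64(-137.0159364365581), np.float64(2.0), np.float64(3.0)) axis [472.01328699 208.53302511]
```

```bash
python3 -m pendant '[[[0,0,-5],0,-1],[[0,0,-4],0,-1],[[0,0,-3],0,-1],[[0,0,-2],0,-1],[[0,0,0],0,-1]]'
```

```text
time_s: 8.8
position: [0.4699, 0.2057, 0.0995]
tool_rot: [[1.0, 0.001, 0.015], [0.001, -1.0, -0.02], [0.015, 0.02, -1.0]]
ft_force: [-0.0, 0.4, -1.5]
grip_width: 0.0138
```

```bash
python3 -m pendant '[[[0,0,-2],0,-1],[[0,0,-2],0,-1],[[0,0,0],0,-1]]'; python3 -m pendant '[[[0,0,-2],0,-1],[[0,0,-1],0,-1],[[0,0,0],0,-1]]'
```

```text
time_s: 9.18
position: [0.47, 0.2058, 0.0954]
tool_rot: [[1.0, 0.001, 0.016], [0.001, -1.0, -0.019], [0.016, 0.019, -1.0]]
ft_force: [-0.4, 0.3, -1.0]
grip_width: 0.0145
time_s: 9.55
position: [0.47, 0.2058, 0.0922]
tool_rot: [[1.0, 0.001, 0.016], [0.001, -1.0, -0.019], [0.016, 0.019, -1.0]]
ft_force: [-0.1, 1.1, -1.1]
grip_width: 0.0147
```

No force about 10 mm below the tip height, so the bore has gone over the stem. I carry on down.

```bash
python3 -m pendant '[[[0,0,-2],0,-1],[[0,0,0],0,-1]]'; python3 -m pendant '[[[0,0,-2],0,-1],[[0,0,0],0,-1]]';python3 -m pendant '[[[0,0,-2],0,-1],[[0,0,0],0,-1]]'
```

```text
time_s: 9.8
position: [0.4699, 0.2058, 0.0901]
tool_rot: [[1.0, 0.001, 0.016], [0.001, -1.0, -0.019], [0.016, 0.019, -1.0]]
ft_force: [-0.6, 0.8, -1.6]
grip_width: 0.014
time_s: 10.05
position: [0.4701, 0.2058, 0.0883]
tool_rot: [[1.0, 0.001, 0.016], [0.001, -1.0, -0.019], [0.016, 0.019, -1.0]]
ft_force: [-0.4, 1.4, 2.0]
grip_width: 0.0143
time_s: 10.3
position: [0.4701, 0.2058, 0.0871]
tool_rot: [[1.0, 0.001, 0.017], [0.001, -1.0, -0.019], [0.017, 0.019, -1.0]]
ft_force: [-3.2, 1.1, 5.9]
grip_width: 0.0145
```

Contact came at about 88 mm, as expected for knob home. Now I press.

```bash
python3 -m pendant '[[[0,0,-2],0,-1],[[0,0,-2],0,-1]]'; python3 -m pendant '[[[0,0,-2],0,-1],[[0,0,-2],0,-1]]';python3 -m pendant '[[[0,0,-2],0,-1]]'
```

```text
time_s: 10.55
position: [0.4701, 0.2058, 0.0843]
tool_rot: [[1.0, 0.001, 0.018], [0.001, -1.0, -0.019], [0.018, 0.019, -1.0]]
ft_force: [-3.8, -0.2, 10.1]
grip_width: 0.0149
time_s: 10.8
position: [0.4703, 0.2058, 0.0828]
tool_rot: [[1.0, 0.001, 0.021], [0.002, -1.0, -0.019], [0.021, 0.019, -1.0]]
ft_force: [-8.9, -1.6, 28.4]
grip_width: 0.0145
time_s: 10.92
position: [0.4703, 0.2059, 0.0828]
tool_rot: [[1.0, 0.002, 0.022], [0.002, -1.0, -0.019], [0.022, 0.019, -1.0]]
ft_force: [-9.8, -1.4, 25.7]
grip_width: 0.0145
```

Travel stalled at z = 82.8 mm, 5.2 mm below contact, with force rising to 26–28 N, so the stem is at its stop. I ease the side load, hold, and look.

```bash
python3 -m pendant '[[[-1,0,-1.5],0,-1]]'; python3 fit.py f3
python3 - <<'E'
from h import *
for i in range(6):
    viewer.get_image('side')
    s=env.observe();print(s['time_s'],s['position'].round(4),s['ft_force'].round(1),round(s['grip_width'],4))
a=cv2.imread('pics/f3.png')[130:205,195:295];b=cv2.imread('pics/f3t.png')[220:320,120:253]
cv2.imwrite('pics/c5.png',np.hstack([cv2.resize(x,(400,300),interpolation=cv2.INTER_CUBIC) for x in(a,b)]))
E
```

```text
time_s: 11.05
position: [0.47, 0.2058, 0.083]
tool_rot: [[1.0, 0.002, 0.026], [0.002, -1.0, -0.019], [0.026, 0.019, -0.999]]
ft_force: [0.1, -1.4, 12.0]
grip_width: 0.0143
[0.4700363  0.20584229 0.08303745] -89.89197607554387 [ 0.02570254 -0.01930723 -0.99948317]
off 0.0105 cost,dx,dy mm (np.float64(-108.08990528990527), np.float64(1.0), np.float64(0.5)) axis [471.03629552 206.34228538]
off 0.0115 cost,dx,dy mm (np.float64(-107.96019866019867), np.float64(1.0), np.float64(1.5)) axis [471.03629552 207.34228538]
off 0.0125 cost,dx,dy mm (np.float64(-108.4184718331777), np.float64(1.5), np.float64(3.0)) axis [471.53629552 208.84228538]
11.2 [0.4701 0.2058 0.083 ] [-2.9 -0.1 16.5] 0.0145
11.25 [0.4701 0.2058 0.083 ] [-3.5 -0.9 16.2] 0.0144
11.3 [0.4701 0.2058 0.083 ] [-4.  -0.8 17.5] 0.0146
11.35 [0.4701 0.2058 0.083 ] [-3.4 -1.  15.9] 0.0146
11.4 [0.4701 0.2058 0.083 ] [-3.9 -0.9 16.5] 0.014
11.45 [0.4701 0.2058 0.083 ] [-3.1 -0.9 16.4] 0.0146
```

View pics/c5.png

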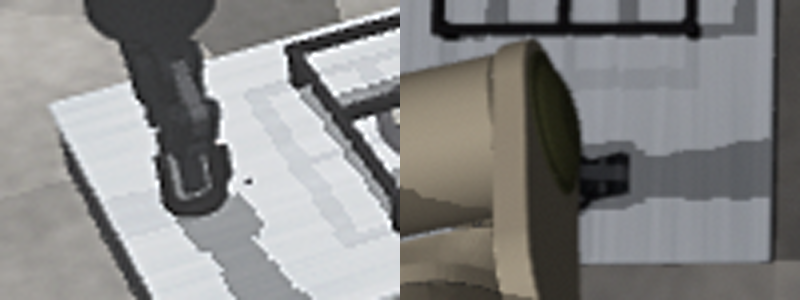

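The knob's skirt is down on the stem, about 2 mm over the plate. The hold is steady at 16 N; I add a little margin over the spring's 12 N, check, and hand in.

```bash
python3 -m pendant '[[[0,0,-2],0,-1]]'; python3 -m pendant '[[[0,0,-2],0,-1]]'
python3 - <<'E'
from h import *
for i in range(20): viewer.get_image('side')
s=env.observe();print(s['time_s'],s['position'].round(4),s['ft_force'].round(1),s['grip_width'],np.abs(s['qvel']).max())
if 15<s['ft_force'][2]<36: print('closing',ticket.close_job())
E
```

```text
time_s: 11.58
position: [0.4702, 0.2058, 0.0828]
tool_rot: [[1.0, 0.002, 0.027], [0.002, -1.0, -0.019], [0.027, 0.019, -0.999]]
ft_force: [-10.1, -1.0, 25.7]
grip_width: 0.0145
time_s: 11.7
position: [0.4702, 0.2058, 0.0828]
tool_rot: [[1.0, 0.002, 0.029], [0.003, -1.0, -0.019], [0.029, 0.019, -0.999]]
ft_force: [-8.7, -1.8, 24.8]
grip_width: 0.0144
12.7 [0.4702 0.2058 0.0829] [-8.  -1.9 23.6] 0.01450058699633494 0.04194879623581736
the job is handed in; nothing more can be done
closing None
```

I put the larger black knob from the saucer on the tap stem with its nose to the burner. I pressed it down to the stop and handed the job in at 12.7 s, still gripping and holding it down.

**Fit:** The bore slid over the stem with no force until contact at TCP z ≈ 88 mm, about where I expected the knob to be home. The fingers' line was within about 0.1° of the hob's axis at the end.

**Press:** The knob then went down another 5.2 mm against a rising force and stopped at z ≈ 82.8 mm. The push held steady for 1 s at about 24 N, above the 12 N the spring needs at its stop.

**Other checks:**
- **Cameras:** They disagreed by 2–3 mm in x. I relied on the side camera for the fit.
- **Side load and tilt:** About 8 N of side load and 2° of tool tilt remained at the end.
- **Height of the knob:** Its underside came out 1.3–2 mm above the plate, from the TCP height and the grasp offset. This agrees with fully home and pressed, but I could not see the bore end itself.
- **Saucer and jar:** I did not measure them again after the lift. The force readings showed no contact with either.

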